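# Set the V-jaw spring clamp to its latched loading position

## Task

Get the V-jaw clamp (the one whose jaws have V notches) ready for the next round plug: with the fingertips push its sprung slide back by the upright tab, away from the fixed jaw, until the pawl drops behind the stop pin, then let it spring back so that it stays latched half open. Only push, with nothing pinched or lifted; leave the slide of the flat-jaw clamp closed, move nothing else on the bench, and finish with the hand off everything.

Things in the scene. Friction and masses are not known exactly. Their poses are not given: they have to be found in the camera images.
- vee_clamp: V-jaw clamp: both jaws V-notched, a diamond hole between them from above. Bolted-down plate 250 x 110 x 15 mm, origin under its centre, x = the way the slide is pushed open (away from the robot), z up. Fixed jaw 46 mm high at the robot's end. Pawl and post, up to 54 mm high, at y 24 to 43 mm; spring barrel, up to 36 mm high, at y -34 to -52 mm
- vee_tab (a point): on this clamp's slide: centre line of the upright steel tab's pushing face (the -x face), 70 mm above the bench; moves with the slide. Tab 44 mm wide, 10 mm thick, from 34 to 88 mm above the bench. Before it the slide's bar is 34 mm high, and the moving jaw's back, 46 mm high, stands 80 mm before the face: a gap for fingers. Push along +x of the clamp
- vee_slide (a joint): slide position, m: 0 jaws closed, 0.030 latched half open, 0.058 hard end. A spring draws it to 0 (5 N at 0, 9 N half open, 13 N at the end). Going out, its stop pin (8 mm, on the slide's +y side) lifts the pawl, which drops behind the pin at about 0.033; let go after that it returns to 0.030 and stays, before that it goes back to 0
- flat_clamp: flat-jaw clamp, otherwise alike, to be left closed: jaws with plain faces. Bolted-down plate 250 x 110 x 15 mm, origin under its centre, x = the way the slide is pushed open (away from the robot), z up. Fixed jaw 46 mm high at the robot's end. Pawl and post, up to 54 mm high, at y 24 to 43 mm; spring barrel, up to 36 mm high, at y -34 to -52 mm
- flat_tab (a point): on this clamp's slide: centre line of the upright steel tab's pushing face (the -x face), 70 mm above the bench; moves with the slide. Tab 44 mm wide, 10 mm thick, from 34 to 88 mm above the bench. Before it the slide's bar is 34 mm high, and the moving jaw's back, 46 mm high, stands 80 mm before the face: a gap for fingers. Push along +x of the clamp
- flat_slide (a joint): slide position, m: 0 jaws closed, 0.030 latched half open, 0.058 hard end. A spring draws it to 0 (5 N at 0, 9 N half open, 13 N at the end). Going out, its stop pin (8 mm, on the slide's +y side) lifts the pawl, which drops behind the pin at about 0.033; let go after that it returns to 0.030 and stays, before that it goes back to 0
- vee_pawl (a joint): tilt of the small pivoted pawl beside the slide, in rad: 0 = down (dropped), about 0.2 when the stop pin passes under it
- plug_a: a white plastic plug, 42 mm head, 32 mm high, origin under its centre; a bystander to be left where it is
- plug_b: a second white plug just like it; a bystander to be left where it is
- tin: an open steel tin, 72 mm across, 50 mm high, standing between the two clamps, origin under its centre; a bystander to be left where it is
- tape: a roll of tape lying flat, 90 mm across, 24 mm high; a bystander to be left where it is
- brush: a brush lying on the bench; a bystander to be left where it is
- driver: a screwdriver lying on the bench; a bystander to be left where it is
- blue_lid: a shallow round blue lid, 110 mm across, 14 mm high; a bystander to be left where it is

How it is judged:
By the outcome, as a careful person would: the job done as asked, in the order asked, and still so for the second after the job is handed in, with the robot touching nothing.
It also fails if it takes over 40 s, if anything falls off the work surface, if the arm or the gripper's body presses on something with over 40 N, if the wrist force passes 120 N, or if a joint passes its speed limit or range.

## Robot

A 6-joint arm with a two-finger parallel gripper is mounted at the origin on the work surface. World frame = base frame: x ahead of the robot, y to its left, z up, the work surface at z = 0. Lengths are in m, angles in rad, forces in N, time in s.
With the tool pointing down it reaches from about 0.3 to 0.875 m from the base axis. Payload 6.4 kg.
Tool frame: the origin (TCP) lies at the centre of the arm's flange, where the gripper is bolted on; the fingertips stand 173 mm ahead of it and the grasp point (between the pads) lies 155 mm ahead of it; z points along the fingers, x is the direction in which the jaws open and shut, and the axes are right-handed (so a half turn about z gives the same grasp; the last joint's range is limited). The gripper opens to 85 mm and grips with 20 to 120 N. Pads are 22 mm wide; open, the fingers measure 114 mm over their backs; the gripper's body (76 mm by 85 mm) begins 54 mm behind the grasp point. The pads swing forward as they close: fully open they stand 13 mm farther back than shut.
Start: joints at [1.036, 0.181, 1.607, -0, 1.354, -0.206], TCP at [0.186, 0.544, 0.405] pointing down, gripper open.
Joint ranges: [-2.99, 2.99], [-0.89, 2.07], [0.3, 2.58], [-1.14, 4.28], [0, 2.63], [-3.12, 3.12]. Speed limits (rad/s): [2.57, 2.57, 3.01, 3.14, 3.14, 3.14].

## Interface

Orientations are given as a unit quaternion [w, x, y, z].
In Python, from bench import ctrl gives the robot as it stands. The module is installed in compiled form; this text tells all that it offers.
- The arm moves only by the tool move_arm, never from a script. Its argument "moves" is a list of rows, each an object of numbers: "gripper": the opening in per cent of the stroke, from 0 (shut) to 100 (fully open); "x", "y", "z": the shift along the tool's x, y, z in cm; "roll": the turn about the tool's z in degrees. In form: [{"gripper": .., "x": .., "y": .., "z": .., "roll": ..}, ...]. A call has 1 to 5 rows; each row shifts and turns the commanded pose from where the row before left it, along the tool's axes as they then stand; what a row does not reach is not made up. A row lasts 1/8 s, in which the tool goes at most 62.5 mm and 10.7 degrees, less where a joint would pass 70% of its speed; a pose out of reach is approached as far as the arm can. A call is refused whole if a number of a shift passes 6.25 or a number of a turn 10.7, either way. A call with a gripper value outside its range is refused whole. The fingers move at their own pace and stop on an object; the grip force is fixed at half the most. Time passes only in rows, so rows that do not move let the fingers close. It gives the time, the measured TCP pose, the force and the opening at its end, in the units of the state.
- ctrl.get_obs(): the state, without advancing time (a new reading comes with each control period).
- ctrl.camera(name): name is "scene" or "top"; returns a dict with "img" (400x640x3 uint8, red, green, blue), "fx", "fy", "cx", "cy" (pixels), "world_from_camera" (4x4, takes a point from camera to world coordinates). Camera axes: x right, y up, looking along -z (the intrinsics and any distortion apply to the point x, -y, -z); pixel columns grow to the right and rows downward; lengths in m; the calibration is good to about 2 mm. A picture is of the moment at which its call begins. There is no depth.
- ctrl.hand_in(): hands the job in, once; it reports no verdict.
The state is a dict: "time_s": time; "q": joint angles; "dq": joint speeds; "joint_efforts": joint torques, N m; "eef_pos": TCP position; "eef_rot": TCP orientation; "wrist_force": force on the tool from outside, world axes, zero at the start; "torque": the same for the moment, N m; "opening": opening from 0.0 (shut) to 1.0 (fully open).
Only numpy, scipy, OpenCV 4.12 (cv2) and the standard library are available. Lean on these libraries where they do the work, as an engineer would, in place of code of your own. Each camera call takes 0.05 s, during which the arm holds its last target. There are 200 camera calls.

## Working session

There is one attempt and no reset: what is moved stays moved. The work goes in short steps, Python scripts to look and compute and a tool call to move; the robot and the scene stay as the last step left them, time stands still between calls to the robot, and variables do not carry over. Pictures are saved under pics/ and viewed, about 8 in all and at most 12, crops included, and the job is handed in when it is done.

Besides the shell and the picture viewer there is one more tool, called after "Emit:" as a command line: name --argument value ..., lists and objects as JSON in quotes. move_arm: Moves the arm, as the interface text tells. Its arguments: {"type":"object","properties":{"moves":{"type":"array","items":{"type":"object","properties":{"gripper":{"type":"number"},"x":{"type":"number"},"y":{"type":"number"},"z":{"type":"number"},"roll":{"type":"number"}}}}},"required":["moves"]}

```bash
mkdir -p pics; cat > h.py <<'E'
import numpy as np, cv2
from bench import ctrl
from scipy.spatial.transform import Rotation as R
def snap(n,f):
    c=ctrl.camera(n); cv2.imwrite(f,c["img"][:,:,::-1]); np.savez(f+'.npz',**{k:v for k,v in c.items()}); return c
def ray(c,u,v,z):
    M=np.array(c["world_from_camera"]); d=M[:3,:3]@np.array([(u-c["cx"])/c["fx"],-(v-c["cy"])/c["fy"],-1]); o=M[:3,3]
    return o+d*(z-o[2])/d[2]
def pix(c,p):
    M=np.linalg.inv(np.array(c["world_from_camera"])); q=M[:3,:3]@np.array(p)+M[:3,3]
    return c["cx"]+c["fx"]*q[0]/-q[2], c["cy"]+c["fy"]*q[1]/q[2]
E
python3 - <<'E'
from h import *
for n in("top","scene"):
    c=snap(n,f"pics/{n}0.png"); print({k:np.round(v,3) for k,v in c.items() if k!="img"})
o=ctrl.get_obs(); print(o["eef_pos"],o["eef_rot"],R.from_quat(np.roll(o["eef_rot"],-1)).as_matrix().round(3),o["wrist_force"])
E
```

```text
{'fx': np.float64(362.124), 'fy': np.float64(362.124), 'cx': np.float64(327.369), 'cy': np.float64(195.186), 'world_from_camera': array([[ 0.011,  0.998, -0.059,  0.438],
       [-1.   ,  0.01 , -0.017, -0.017],
       [-0.017,  0.059,  0.998,  1.154],
       [ 0.   ,  0.   ,  0.   ,  1.   ]])}
{'fx': np.float64(472.784), 'fy': np.float64(472.784), 'cx': np.float64(322.187), 'cy': np.float64(185.389), 'world_from_camera': array([[ 0.203, -0.605,  0.77 ,  1.443],
       [ 0.979,  0.111, -0.171, -0.225],
       [ 0.018,  0.788,  0.615,  0.796],
       [ 0.   ,  0.   ,  0.   ,  1.   ]])}
[0.18552044 0.54401293 0.4038537 ] [ 3.16437422e-04  8.13289105e-01  5.81859244e-01 -7.43398411e-04] [[ 0.323  0.946 -0.001]
 [ 0.946 -0.323 -0.001]
 [-0.002 -0.    -1.   ]] [ 0.01116028  0.17566025 -0.41425403]
```

View pics/top0.png

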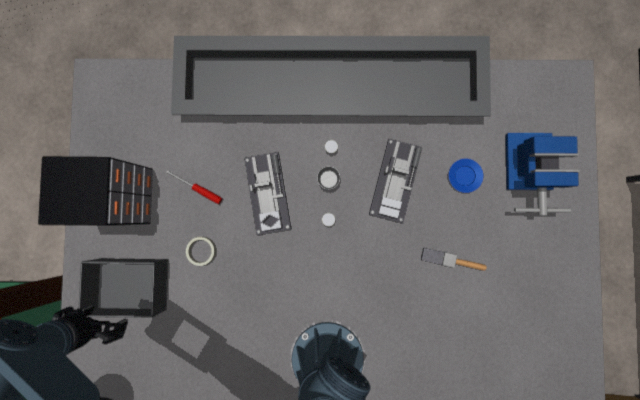

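View pics/scene0.png

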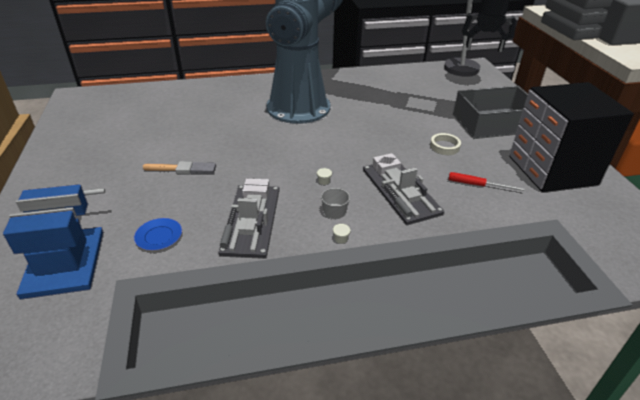

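The top view shows the clamps at about (268,193), with a diamond hole near (269,218), and at (397,180), with plain jaws. I'll zoom in to confirm this and measure the plate.

```bash
python3 - <<'E'
from h import *
a=cv2.imread("pics/top0.png"); b=cv2.imread("pics/scene0.png")
A=cv2.resize(a[145:240,235:300],None,fx=6,fy=6,interpolation=cv2.INTER_CUBIC)
B=cv2.resize(b[145:228,355:450],None,fx=4,fy=4,interpolation=cv2.INTER_CUBIC)
o=np.zeros((570,390+380,3),np.uint8); o[:570,:390]=A; o[:332,390:]=B; cv2.imwrite("pics/z1.png",o)
c=np.load("pics/top0.png.npz")
g=cv2.cvtColor(a,cv2.COLOR_BGR2GRAY)
for x0,x1,y0,y1 in((235,300,145,240),(362,430,130,230)):
    m=np.uint8(g[y0:y1,x0:x1]<80)*255
    m=cv2.morphologyEx(m,cv2.MORPH_OPEN,np.ones((2,2)))
    n,l,s,_=cv2.connectedComponentsWithStats(m); print(s[1:].tolist())
    p=np.argwhere(l==1+s[1:,4].argmax())[:,::-1]+[x0,y0]
    r=cv2.minAreaRect(p.astype(np.float32)); print(r)
    P=np.array([ray(c,*k,.015) for k in cv2.boxPoints(r)]); print(P.round(4).tolist(),np.linalg.norm(P-np.roll(P,1,0),axis=1).round(3))
E
```

```text
[[42, 10, 7, 21, 71], [37, 15, 2, 2, 4], [38, 21, 2, 2, 4], [14, 23, 2, 2, 4], [40, 29, 3, 2, 6], [19, 30, 3, 6, 13], [15, 32, 2, 2, 4], [45, 32, 6, 17, 46], [31, 39, 7, 4, 18], [18, 43, 5, 9, 36], [25, 42, 4, 2, 8], [50, 52, 3, 3, 7], [18, 55, 3, 4, 9], [51, 58, 3, 3, 7], [20, 60, 4, 4, 12], [53, 65, 2, 2, 4], [20, 66, 3, 6, 13], [53, 69, 2, 2, 4], [29, 72, 7, 7, 26], [46, 72, 2, 4, 8], [54, 72, 2, 6, 12], [35, 78, 2, 2, 4], [47, 78, 2, 4, 8], [44, 83, 5, 4, 10], [56, 83, 2, 2, 4], [32, 87, 3, 2, 6], [38, 86, 2, 2, 4], [27, 88, 3, 3, 7]]
((279.8907470703125, 165.07167053222656), (20.44721794128418, 4.089443206787109), 83.2901611328125)
[[0.6312, 0.1655, 0.015], [0.6328, 0.1526, 0.015], [0.568, 0.1438, 0.015], [0.5664, 0.1566, 0.015]] [0.065 0.013 0.065 0.013]
[[20, 15, 11, 24, 112], [37, 15, 12, 14, 115], [54, 19, 2, 3, 6], [49, 23, 6, 21, 53], [28, 37, 2, 2, 4], [54, 37, 2, 3, 6], [17, 40, 13, 10, 63], [31, 41, 14, 6, 39], [53, 41, 2, 2, 4], [46, 45, 4, 11, 24], [51, 48, 2, 4, 8], [42, 61, 7, 13, 55], [18, 71, 2, 3, 6], [39, 75, 7, 12, 48], [17, 85, 21, 8, 70]]
((404.50006103515625, 151.50001525878906), (9.45888900756836, 14.309601783752441), 14.03624439239502)
[[0.6277, -0.2196, 0.015], [0.6721, -0.2306, 0.015], [0.665, -0.2595, 0.015], [0.6207, -0.2485, 0.015]] [0.03  0.046 0.03  0.046]
```

View pics/z1.png

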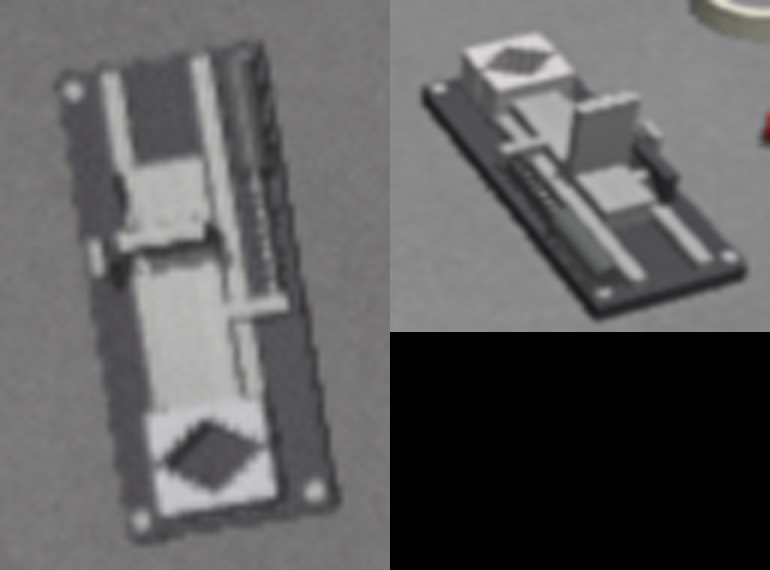

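The crop confirms the V-jaw clamp is the left one (+y), with the diamond hole at crop (210,455). The plate corners are at (58,75), (262,42), (340,503) and (133,543), and the tab's top edge runs from (120,250) to (208,236).

```bash
python3 - <<'E'
from h import *
c=np.load("pics/top0.png.npz"); s=np.load("pics/scene0.png.npz")
f=lambda u,v,z: ray(c,235+u/6-.5,145+v/6-.5,z)
g=lambda u,v,z: ray(s,355+(u-390)/4-.5,145+v/4-.5,z)
P=np.array([f(*k,.015) for k in((58,75),(262,42),(340,503),(133,543))]); print(P.round(4),P.mean(0))
x=(P[0]+P[1]-P[2]-P[3]); print("L",np.linalg.norm(x)/2,"W",np.linalg.norm(P[0]-P[1]),np.linalg.norm(P[2]-P[3]),"yaw",np.degrees(np.arctan2(x[1],x[0])), np.degrees(np.arctan2(*(P[0]-P[1]+P[3]-P[2])[[0,1]])))
S=np.array([g(*k,.015) for k in((600,308),(745,268),(428,92))]);print("scene plate",S.round(4))
print("tab top",[f(*k,.088).round(4) for k in((120,250),(208,236))],"scene",[g(*k,.088).round(4) for k in((572,112),(637,96))])
print("jaw corners",[f(*k,.046).round(4) for k in((147,415),(268,398),(276,495),(160,514))])
E
```

```text
[[0.6244 0.2691 0.015 ]
 [0.643  0.161  0.015 ]
 [0.4    0.1153 0.015 ]
 [0.3778 0.2235 0.015 ]] [0.51127625 0.19221657 0.015     ]
L 0.24903376931283008 W 0.10974236137556034 0.11044815058591476 yaw 10.56225395643498 -10.667280008334233
scene plate [[0.6451 0.1673 0.015 ]
 [0.6264 0.2705 0.015 ]
 [0.4073 0.1246 0.015 ]]
tab top [array([0.5256, 0.2179, 0.088 ]), array([0.533 , 0.1744, 0.088 ])] scene [array([0.5414, 0.176 , 0.088 ]), array([0.5324, 0.223 , 0.088 ])]
jaw corners [array([0.4446, 0.2113, 0.046 ]), array([0.454 , 0.1495, 0.046 ]), array([0.4047, 0.1444, 0.046 ]), array([0.3943, 0.2035, 0.046 ])]
```

Emit:
move_arm --moves '[{"gripper": 0,"roll": -9.8},{"gripper": 0,"roll": -9.8},{"gripper": 0,"roll": -9.8},{"gripper": 0},{"gripper": 0}]'

```text
validation failed for argument at $.mo...
```

```bash
cat > st.py <<'E'
from h import *
F=np.array([.529,.1955]); a=np.radians(10.6); X=np.array([np.cos(a),np.sin(a)])
o=ctrl.get_obs(); p=np.array(o["eef_pos"]); M=R.from_quat(np.roll(o["eef_rot"],-1)).as_matrix()
d=p[:2]-F; print("t",o["time_s"],"p",p.round(4),"clamp-rel",(d@X).round(4),(d@[-X[1],X[0]]).round(4),"open",o["opening"],"F",np.round(o["wrist_force"],2))
print(M.round(3).tolist(),"gap shift cm",(M.T@(np.r_[F-.04*X,.405]-p)*100).round(2))
E
python3 st.py
```

```text
t 0.1 p [0.1855 0.544  0.4039] clamp-rel -0.2735 0.4057 open 1.0011108372695874 F [ 0.01  0.18 -0.41]
[[0.323, 0.946, -0.001], [0.946, -0.323, -0.001], [-0.002, -0.0, -1.0]] gap shift cm [-23.86  40.28  -0.09]
```

The call was refused, so each row may need every field.

Emit:
move_arm --moves '[{"gripper": 0,"x": 0,"y": 0,"z": 0,"roll": -9.8},{"gripper": 0,"x": 0,"y": 0,"z": 0,"roll": -9.8},{"gripper": 0,"x": 0,"y": 0,"z": 0,"roll": -9.8},{"gripper": 0,"x": 0,"y": 0,"z": 0,"roll": 0},{"gripper": 0,"x": 0,"y": 0,"z": 0,"roll": 0}]'

```text
time_s: 0.72
eef_pos: [0.1856, 0.5442, 0.4044]
eef_rot: [0.0, 0.64, 0.768, -0.0]
wrist_force: [0.6, 0.9, 0.6]
opening: 0.001
```

```bash
python3 st.py
```

```text
t 0.725 p [0.1856 0.5442 0.4044] clamp-rel -0.2734 0.4059 open 0.0005105535924362359 F [0.65 0.93 0.59]
[[-0.18, 0.984, -0.0], [0.984, 0.18, -0.0], [-0.0, -0.0, -1.0]] gap shift cm [-40.5   23.5   -0.05]
```

Emit:
move_arm --moves '[{"gripper": 0,"x": -4,"y": 2.3,"z": 0,"roll": 0},{"gripper": 0,"x": -4,"y": 2.3,"z": 0,"roll": 0},{"gripper": 0,"x": -4,"y": 2.3,"z": 0,"roll": 0},{"gripper": 0,"x": -4,"y": 2.3,"z": 0,"roll": 0},{"gripper": 0,"x": -4,"y": 2.3,"z": 0,"roll": 0}]'

```text
time_s: 1.35
eef_pos: [0.3361, 0.3675, 0.4048]
eef_rot: [0.0, 0.64, 0.768, 0.0]
wrist_force: [0.7, -0.1, -0.0]
opening: -0.002
```

Emit:
move_arm --moves '[{"gripper": 0,"x": -4,"y": 2.3,"z": 0,"roll": 0},{"gripper": 0,"x": -4,"y": 2.3,"z": 0,"roll": 0},{"gripper": 0,"x": -4,"y": 2.3,"z": 0,"roll": 0},{"gripper": 0,"x": -4,"y": 2.3,"z": 0,"roll": 0},{"gripper": 0,"x": -4,"y": 2.3,"z": 0,"roll": 0}]'

```text
time_s: 1.98
eef_pos: [0.4859, 0.1919, 0.4048]
eef_rot: [0.0, 0.64, 0.768, 0.0]
wrist_force: [0.2, 0.8, 0.3]
opening: -0.001
```

Emit:
move_arm --moves '[{"gripper": 0,"x": 0,"y": 0,"z": 0,"roll": 0},{"gripper": 0,"x": 0,"y": 0,"z": 0,"roll": 0}]'

```text
time_s: 2.22
eef_pos: [0.4848, 0.1933, 0.4045]
eef_rot: [-0.0, 0.64, 0.769, -0.0]
wrist_force: [0.2, 0.7, 0.2]
opening: -0.005
```

```bash
python3 st.py
```

```text
t 2.225 p [0.4848 0.1933 0.4045] clamp-rel -0.0438 0.006 open -0.00476575618181092 F [0.19 0.69 0.19]
[[-0.181, 0.983, -0.001], [0.983, 0.181, 0.0], [0.0, -0.001, -1.0]] gap shift cm [-0.59  0.39 -0.05]
```

Emit:
move_arm --moves '[{"gripper": 0,"x": -0.6,"y": 0.4,"z": 3,"roll": 0},{"gripper": 0,"x": 0,"y": 0,"z": 4,"roll": 0},{"gripper": 0,"x": 0,"y": 0,"z": 4,"roll": 0},{"gripper": 0,"x": 0,"y": 0,"z": 2,"roll": 0},{"gripper": 0,"x": 0,"y": 0,"z": 0,"roll": 0}]'

```text
time_s: 2.85
eef_pos: [0.4885, 0.189, 0.2731]
eef_rot: [-0.001, 0.639, 0.77, -0.001]
wrist_force: [0.4, 0.2, 0.2]
opening: 0.0
```

```bash
python3 st.py; python3 - <<'E'
from h import *
c=snap("scene","pics/s1.png"); i=cv2.imread("pics/s1.png")[80:240,330:470]
cv2.imwrite("pics/s1z.png",cv2.resize(i,None,fx=3.7,fy=3.7,interpolation=cv2.INTER_CUBIC))
E
```

```text
t 2.85 p [0.4885 0.189  0.2731] clamp-rel -0.041 0.0011 open 6.445485926958186e-05 F [0.39 0.16 0.24]
[[-0.184, 0.983, -0.004], [0.983, 0.184, -0.0], [0.0, -0.004, -1.0]] gap shift cm [ -0.1    0.05 -13.19]
```

View pics/s1z.png

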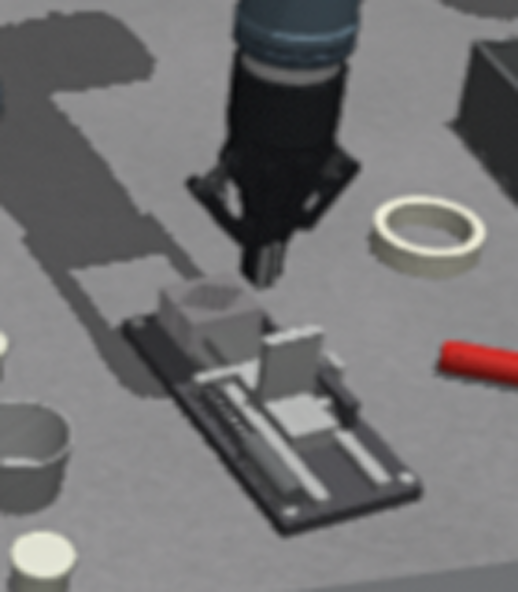

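The fingertips (crop 265,285) are over the gap behind the tab, and the way down is clear. I'll go down, then ease up to the tab.

Emit:
move_arm --moves '[{"gripper": 0,"x": -0.1,"y": 0,"z": 2.5,"roll": 0},{"gripper": 0,"x": 0,"y": 0,"z": 2,"roll": 0},{"gripper": 0,"x": 0,"y": 0,"z": 0,"roll": 0}]'

```text
time_s: 3.28
eef_pos: [0.4899, 0.1875, 0.2299]
eef_rot: [-0.0, 0.639, 0.769, -0.0]
wrist_force: [-0.8, -0.5, -0.3]
opening: 0.001
```

Emit:
move_arm --moves '[{"gripper": 0,"x": 0,"y": 1,"z": 0,"roll": 0},{"gripper": 0,"x": 0,"y": 1,"z": 0,"roll": 0},{"gripper": 0,"x": 0,"y": 0.5,"z": 0,"roll": 0},{"gripper": 0,"x": 0,"y": 0.5,"z": 0,"roll": 0},{"gripper": 0,"x": 0,"y": 0,"z": 0,"roll": 0}]'

```text
time_s: 3.9
eef_pos: [0.5196, 0.1924, 0.2295]
eef_rot: [-0.001, 0.639, 0.769, -0.001]
wrist_force: [-0.7, 0.4, 0.0]
opening: -0.0
```

```bash
python3 st.py
```

```text
t 3.9 p [0.5196 0.1924 0.2295] clamp-rel -0.0098 -0.0013 open -5.590699288930381e-05 F [-0.71  0.43  0.04]
[[-0.183, 0.983, -0.002], [0.983, 0.183, -0.0], [-0.0, -0.002, -1.0]] gap shift cm [  0.12  -3.05 -17.55]
```

Emit:
move_arm --moves '[{"gripper": 0,"x": 0,"y": 0.4,"z": 0,"roll": 0},{"gripper": 0,"x": 0,"y": 0,"z": 0,"roll": 0}]'

```text
time_s: 4.15
eef_pos: [0.5231, 0.1931, 0.2292]
eef_rot: [-0.001, 0.639, 0.769, -0.001]
wrist_force: [-3.8, -1.2, 2.6]
opening: 0.0
```

Emit:
move_arm --moves '[{"gripper": 0,"x": 0,"y": 0.4,"z": 0,"roll": 0},{"gripper": 0,"x": 0,"y": 0,"z": 0,"roll": 0}]'

```text
time_s: 4.4
eef_pos: [0.5269, 0.1939, 0.2292]
eef_rot: [-0.001, 0.639, 0.769, -0.001]
wrist_force: [-6.0, -0.9, 2.5]
opening: -0.007
```

Emit:
move_arm --moves '[{"gripper": 0,"x": 0,"y": 0.4,"z": 0,"roll": 0},{"gripper": 0,"x": 0,"y": 0,"z": 0,"roll": 0}]'

```text
time_s: 4.65
eef_pos: [0.5306, 0.1946, 0.2291]
eef_rot: [-0.001, 0.639, 0.769, -0.001]
wrist_force: [-6.4, -2.6, 3.0]
opening: 0.001
```

Contact came at about TCP x = 0.522, so the slide is now at about 9 mm. I'll push on 3.2 cm to about 41 mm, past the 33 mm drop and short of the 58 mm end.

Emit:
move_arm --moves '[{"gripper": 0,"x": 0,"y": 0.6,"z": 0,"roll": 0},{"gripper": 0,"x": 0,"y": 0.6,"z": 0,"roll": 0},{"gripper": 0,"x": 0,"y": 0.6,"z": 0,"roll": 0},{"gripper": 0,"x": 0,"y": 0.4,"z": 0,"roll": 0},{"gripper": 0,"x": 0,"y": 0,"z": 0,"roll": 0}]'

```text
time_s: 5.28
eef_pos: [0.5519, 0.1985, 0.229]
eef_rot: [-0.001, 0.639, 0.769, -0.002]
wrist_force: [-8.8, -3.4, 4.7]
opening: -0.0
```

Emit:
move_arm --moves '[{"gripper": 0,"x": 0,"y": 0.5,"z": 0,"roll": 0},{"gripper": 0,"x": 0,"y": 0.5,"z": 0,"roll": 0},{"gripper": 0,"x": 0,"y": 0,"z": 0,"roll": 0},{"gripper": 0,"x": 0,"y": 0,"z": 0,"roll": 0}]'

```text
time_s: 5.78
eef_pos: [0.5614, 0.2003, 0.2289]
eef_rot: [-0.002, 0.639, 0.769, -0.002]
wrist_force: [-9.4, -3.1, 6.0]
opening: 0.001
```

```bash
python3 st.py; python3 - <<'E'
from h import *
c=snap("scene","pics/s2.png"); i=cv2.imread("pics/s2.png")[120:230,350:460]
cv2.imwrite("pics/s2z.png",cv2.resize(i,None,fx=5,fy=5,interpolation=cv2.INTER_CUBIC))
E
```

```text
t 5.775 p [0.5614 0.2003 0.2289] clamp-rel 0.0327 -0.0012 open 0.0009054019507254445 F [-9.44 -3.15  5.99]
[[-0.184, 0.983, -0.006], [0.983, 0.184, -0.001], [-0.0, -0.006, -1.0]] gap shift cm [  0.12  -7.37 -17.57]
```

View pics/s2z.png

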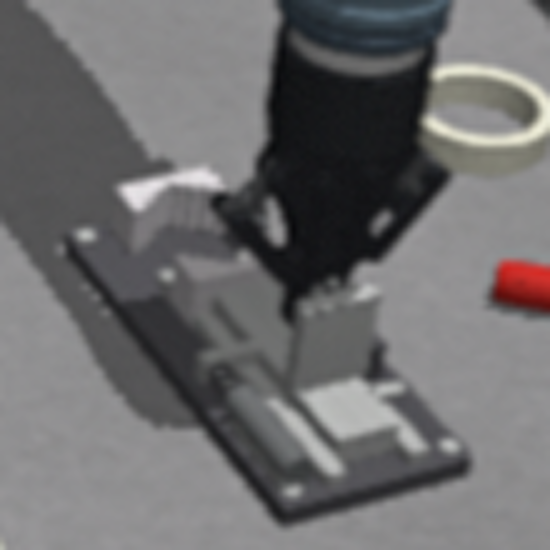

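The slide is out about 40 mm (jaws parted, tab near crop (335,345)). I'll ease back and see whether the load drops at about 30 mm.

Emit:
move_arm --moves '[{"gripper": 0,"x": 0,"y": -0.4,"z": 0,"roll": 0},{"gripper": 0,"x": 0,"y": -0.4,"z": 0,"roll": 0},{"gripper": 0,"x": 0,"y": 0,"z": 0,"roll": 0}]'

```text
time_s: 6.2
eef_pos: [0.5533, 0.1988, 0.2289]
eef_rot: [-0.002, 0.639, 0.769, -0.002]
wrist_force: [-10.4, -3.2, 4.8]
opening: 0.005
```

Emit:
move_arm --moves '[{"gripper": 0,"x": 0,"y": -0.4,"z": 0,"roll": 0},{"gripper": 0,"x": 0,"y": -0.2,"z": 0,"roll": 0},{"gripper": 0,"x": 0,"y": 0,"z": 0,"roll": 0}]'

```text
time_s: 6.58
eef_pos: [0.5488, 0.198, 0.2292]
eef_rot: [-0.0, 0.639, 0.769, -0.0]
wrist_force: [-4.0, -0.2, -0.8]
opening: 0.005
```

```bash
python3 st.py
```

```text
t 6.575 p [0.5488 0.198  0.2292] clamp-rel 0.0199 -0.0012 open 0.004640498707920019 F [-4.01 -0.15 -0.76]
[[-0.183, 0.983, -0.001], [0.983, 0.183, -0.0], [0.0, -0.001, -1.0]] gap shift cm [  0.12  -6.01 -17.57]
```

Emit:
move_arm --moves '[{"gripper": 0,"x": 0,"y": -0.4,"z": 0,"roll": 0},{"gripper": 0,"x": 0,"y": -0.6,"z": 0,"roll": 0},{"gripper": 0,"x": 0,"y": 0,"z": 0,"roll": 0}]'

```text
time_s: 6.95
eef_pos: [0.5393, 0.1962, 0.2299]
eef_rot: [0.0, 0.639, 0.769, 0.0]
wrist_force: [0.4, -0.1, 0.4]
opening: -0.001
```

```bash
python3 st.py
```

```text
t 6.95 p [0.5393 0.1962 0.2299] clamp-rel 0.0102 -0.0012 open -0.0014577787371087354 F [ 0.36 -0.07  0.39]
[[-0.183, 0.983, 0.001], [0.983, 0.183, 0.0], [-0.0, 0.001, -1.0]] gap shift cm [  0.12  -5.01 -17.51]
```

The load has gone and the tab has not followed, so it is latched. I'll back off another centimetre, rise and swing clear of the view.

Emit:
move_arm --moves '[{"gripper": 0,"x": 0,"y": -0.8,"z": 0,"roll": 0},{"gripper": 0,"x": 0,"y": 0,"z": -2,"roll": 0},{"gripper": 0,"x": 0,"y": 0,"z": -4,"roll": 0},{"gripper": 0,"x": 0,"y": 0,"z": -4,"roll": 0},{"gripper": 0,"x": 0,"y": 0,"z": -4,"roll": 0}]'

```text
time_s: 7.58
eef_pos: [0.5311, 0.1946, 0.3709]
eef_rot: [0.0, 0.639, 0.769, 0.0]
wrist_force: [0.6, 0.3, -0.1]
opening: -0.0
```

Emit:
move_arm --moves '[{"gripper": 0,"x": 3,"y": -3,"z": -2,"roll": 0},{"gripper": 0,"x": 4,"y": -4,"z": 0,"roll": 0},{"gripper": 0,"x": 4,"y": -4,"z": 0,"roll": 0},{"gripper": 0,"x": 4,"y": -4,"z": 0,"roll": 0},{"gripper": 0,"x": 4,"y": -3,"z": 0,"roll": 0}]'

```text
time_s: 8.2
eef_pos: [0.3177, 0.349, 0.3898]
eef_rot: [0.0, 0.639, 0.769, 0.0]
wrist_force: [1.2, 0.8, 0.6]
opening: -0.001
```

Emit:
move_arm --moves '[{"gripper": 0,"x": 4,"y": -2,"z": 0,"roll": 0},{"gripper": 0,"x": 4,"y": -2,"z": 0,"roll": 0},{"gripper": 0,"x": 0,"y": 0,"z": 0,"roll": 0},{"gripper": 0,"x": 0,"y": 0,"z": 0,"roll": 0},{"gripper": 0,"x": 0,"y": 0,"z": 0,"roll": 0}]'

```text
time_s: 8.82
eef_pos: [0.2665, 0.4191, 0.3896]
eef_rot: [0.0, 0.64, 0.769, -0.0]
wrist_force: [-0.1, -0.3, 0.9]
opening: -0.005
```

```bash
python3 - <<'E'
from h import *
print(ctrl.get_obs()["eef_pos"],ctrl.get_obs()["wrist_force"])
a=snap("top","pics/t3.png"); b=snap("scene","pics/s3.png")
a=cv2.imread("pics/t3.png"); b=cv2.imread("pics/s3.png")
A=cv2.resize(a[145:240,235:300],None,fx=6,fy=6,interpolation=cv2.INTER_CUBIC)
B=cv2.resize(b[145:228,355:450],None,fx=4,fy=4,interpolation=cv2.INTER_CUBIC)
C=cv2.resize(b[130:258,130:320],None,fx=1.8,fy=1.8)
o=np.zeros((570,770,3),np.uint8); o[:570,:390]=A; o[:332,390:]=B; o[335:335+C.shape[0],400:400+C.shape[1]]=C; cv2.imwrite("pics/z3.png",o)
for n,m in(("top","t3"),("scene","s3")):
    d=cv2.absdiff(cv2.imread(f"pics/{n}0.png"),cv2.imread(f"pics/{m}.png")).max(2)>45
    k,l,s,_=cv2.connectedComponentsWithStats(np.uint8(d)); print(n,[x[:].tolist() for x in s[1:] if x[4]>12])
E
```

```text
[0.26647359 0.41905157 0.38961956] [-0.09034457 -0.33836817  0.88754153]
top [[256, 162, 12, 11, 108], [252, 172, 20, 9, 88], [258, 182, 15, 9, 72], [275, 184, 7, 4, 17], [277, 192, 6, 5, 18], [257, 202, 22, 20, 212], [62, 275, 19, 30, 150], [100, 275, 54, 34, 1471], [184, 276, 45, 42, 679], [168, 279, 6, 12, 54], [82, 283, 16, 21, 53], [34, 293, 134, 107, 5016], [147, 301, 119, 99, 2798], [202, 318, 8, 6, 15], [240, 322, 49, 54, 415], [21, 324, 44, 76, 824], [13, 330, 6, 4, 17], [227, 331, 27, 19, 129], [66, 344, 38, 39, 713], [249, 346, 9, 8, 26], [0, 359, 42, 41, 511], [361, 360, 8, 13, 30], [290, 374, 5, 7, 15], [362, 375, 8, 11, 23], [92, 376, 28, 24, 178], [97, 380, 10, 4, 17], [366, 389, 10, 11, 66]]
scene [[347, 0, 7, 10, 36], [473, 0, 13, 6, 46], [468, 4, 4, 7, 20], [282, 9, 6, 6, 13], [456, 9, 10, 5, 34], [467, 11, 13, 5, 30], [480, 13, 36, 10, 240], [451, 16, 16, 9, 114], [472, 20, 5, 3, 13], [265, 33, 8, 8, 28], [440, 36, 41, 25, 340], [498, 41, 8, 7, 34], [333, 72, 14, 9, 76], [340, 82, 115, 36, 1038], [326, 95, 121, 40, 1185], [261, 105, 5, 5, 17], [378, 159, 23, 9, 91], [398, 164, 12, 9, 51], [382, 169, 6, 10, 36], [390, 171, 10, 5, 23], [408, 171, 10, 9, 37], [396, 174, 11, 15, 95], [387, 187, 6, 3, 15], [404, 187, 15, 8, 89], [410, 193, 18, 12, 103]]
```

View pics/z3.png

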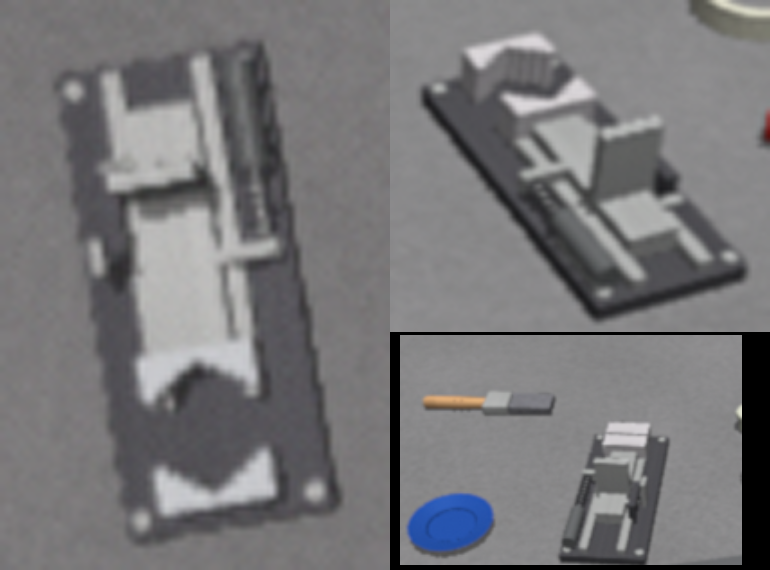

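The jaws stand apart and the slide's rear edge has moved from crop row about 165 to 105. That is 10 px, or about 31 mm, so it is latched half open. On the bench only the V clamp's slide changed; the flat clamp looks closed.

```bash
python3 -c "
from bench import ctrl; print(ctrl.hand_in())"
```

```text
the job is handed in; nothing more can be done
None
```

The V-jaw clamp, the left one, is latched half open, and I handed the job in at about 9 s of the 40 s allowed.

- **Push:** with the gripper shut, I pushed the tab along the clamp's x to about 40 mm of slide travel. The wrist force readings stayed under about 13 N. I then eased back: the force fell to zero near 30 mm and the slide did not follow the fingers.
- **Last checks:** the pictures show the jaws parted, with the slide about 31 mm out by pixel measure. That matches the 30 mm latched position, and it held through the nearly 2 s the hand was away.
- **Rest of the bench:** comparing pictures before and after shows changes only at the V clamp's slide, the arm and the arm's shadow. The flat-jaw clamp is still closed, and the hand is well clear, with the wrist force under 1 N.

The pawl itself was too small to see clearly, so I take it as dropped because the slide held. One early move call was refused for missing fields and moved nothing; none of the checks failed or disagreed.

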